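# Clear the docking deck and plug in the test card

### The arm

A 7-joint arm with a two-finger parallel gripper is mounted at the origin on the work surface. World frame = base frame: x ahead of the robot, y to its left, z up, the work surface at z = 0. Lengths are in m, angles in rad, forces in N, time in s.
With the tool pointing down it reaches from about 0.35 to 0.9 m from the base axis. Payload 7.2 kg.
Tool frame: the origin (TCP) lies where the fingers leave the gripper's body, on its centre line; the fingertips stand 73 mm ahead of it and the grasp point (between the pads) lies grip_point_offset ahead of it (grip_point_offset is the distance from the TCP to the grasp point, in m); z points along the fingers, y is the line along which they close (so a half turn about z gives the same grasp; the last joint's range is limited). The gripper opens to 85 mm and grips with 20 to 120 N. Pads are 22 mm wide; open, the fingers measure 114 mm over their backs; the gripper's body (76 mm by 85 mm) begins 54 mm behind the grasp point. The pads swing forward as they close: fully open they stand 13 mm farther back than shut.
Start: joints at [-1.277, 0.411, -0.013, 1.596, 0.006, 1.134, -0.082], TCP at [0.221, 0.585, 0.304] pointing down, gripper open.
Joint ranges: [-2.95, 2.95], [-0.29, 1.99], [-1.47, 1.44], [0.14, 2.54], [-1.03, 4.17], [0.13, 1.85], [-2.86, 2.86]. Speed limits (rad/s): [2.39, 2.39, 3.01, 3.01, 3.14, 3.14, 3.14].

### API

Orientations are given as a unit quaternion [w, x, y, z].
In Python, from bench import * gives the robot as it stands. The module is installed in compiled form; this text tells all that it offers.
- The arm moves only by the tool jog_arm, never from a script. Its argument "steps" is a list of rows, each an object of numbers: "dx", "dy", "dz": the shift along the tool's x, y, z in m; "twist": the turn about the tool's z in rad; "fingers": the gripper's target within -1 to 1 (fully open at 1, half-way at 0, shut at -1). In form: [{"dx": .., "dy": .., "dz": .., "twist": .., "fingers": ..}, ...]. A call has 1 to 12 rows; each row is the pose to reach, as a shift and turn from the pose commanded when the call began, along the tool's axes at that moment; what a row does not reach only later rows make up. A row lasts 1/8 s, in which the tool goes at most 62.5 mm and 10.7 degrees, less where a joint would pass 70% of its speed; a pose out of reach is approached as far as the arm can. A call with a gripper value outside its range is refused whole. The fingers move at their own pace and stop on an object; "newtons" is the grip in N (left out, the last holds). Time passes only in rows, so rows that repeat a pose let the fingers close. It gives the time, the measured TCP pose, the force, the opening and the grip force at its end, in the units of the state.
- observe(): the state, without advancing time (a new reading comes with each control period).
- get_image(name): name is "scene" or "top" or "wrist"; returns the picture (420x560x3 uint8, red, green, blue); there is no depth.
- calibration(name): a dict with "mtx" (3x3 intrinsics, pixels), "R" (3x3) and "t" (3): a world point X has camera coordinates R X + t; the wrist camera has in their place "mount" (4x4, takes a point from camera to tool coordinates, whose origin is the TCP and whose axes are the flange's). Camera axes: x right, y down, z forward; pixel columns grow to the right and rows downward; lengths in m; the calibration is good to about 2 mm. A picture is of the moment at which its call begins: read the wrist's pose just before it. calibration takes no time and is no camera call.
- finish_job(): hands the job in; it is judged then, once.
The state is a dict: "clock": time; "joints": joint angles; "joint_velocities": joint speeds; "tau": joint torques, N m; "eef_pos": TCP position; "eef_rot": TCP orientation; "force": force on the tool from outside, world axes, zero at the start; "torque": the same for the moment, N m; "width": finger opening in m; "finger_force": force on a finger pad.
Only numpy, scipy, OpenCV 4.12 (cv2) and the standard library are available. Lean on these libraries where they do the work, as an engineer would, in place of code of your own. Each camera call takes 0.05 s, during which the arm holds its last target. There are 200 camera calls.

### The job

First slide the black parts bin, without lifting it off the mat, away from the front of the docking deck and leave it inside the yellow outline, lined up with it. Then get the green test card with the orange handle out from under the instrument riser and slide it flat, brass contact edge first and chips up, into the open bay of the deck until it is fully home against the connector, and let go of it. Leave the other things on the bench where they are.

Things in the scene. Friction and masses are not known exactly. Their poses are not given: they have to be found in the camera images.
- card: Loose test card, 0.15 kg: flat green blade 100 x 50 x 10 mm (x from 0 to 0.100; flat chips to 4 mm on top) and an orange block handle 90 x 28 x 24 mm (x from -0.090 to 0), undersides flush. Origin: underside, at the junction of blade and handle, midline; +x to the brass contact edge, +z up from the chip side. At the start the handle is under the riser: only the blade can be gripped, across.
- card_grip (a point): Centre of the orange handle, 45 mm behind the card's origin, 12 mm above its underside.
- card_tip (a point): Middle of the card's contact edge, 100 mm ahead of its origin, 5 mm above its underside.
- bay: The deck's open bay (green strip on its connector). Origin: in the plane of the deck's front, mid-width, on the bay floor 30 mm above the table; +x points into the bay, z up. Fully home: card origin on this origin, tip against the connector face at x=0.100. 54 mm wide, mouth flared to 58 mm. From x=0.015 lips cover its edges: underside 15 mm, top 21 mm above the floor, 42 mm open between them.
- deck: Fixed white docking deck with two bays between aluminium guides, 130 mm deep, 170 mm wide, up to 54 mm high. Origin: on the table, under the middle of its front; +x points inward, the way cards go in; bay centres at y=+38 and -38 mm. One bay is open, the other is filled by a grey cover block.
- bin: Loose open black parts bin, 110 (x) x 64 (y) x 42 mm (z), walls 4 mm, 0.3 kg with its contents, standing in front of the open bay. Origin: centre of its underside.
- spot: Yellow tape outline flat on the table, inner size 136 (x) x 90 (y) mm, no height. Origin at its centre on the table, +x along its long side. The bin belongs in it with its long side along the outline's (either way round).
- riser: Fixed low instrument riser: a shelf 250 deep (x) x 400 wide (y) mm, underside 50 mm and top 62 mm above the table, legs at its two ends (|y| from 184 to 196 mm), instruments up to 137 mm high set back 80 mm from its front edge. Origin: on the table under the middle of its front edge; +x points inward, away from the robot.
- screwdriver: Loose bystander: screwdriver with blue handle, 190 mm long, lying; origin near its middle. Leave alone.
- dispenser: Loose bystander: white dispenser bottle, 56 mm wide, 130 mm high; origin under its centre. Leave alone.
- board: Loose bystander: green control board 140 x 90 mm, up to 20 mm high, without handle; origin under its centre. Leave alone.
- heatsink: Loose bystander: aluminium finned heat sink 90 x 60 x 34 mm; origin under its centre. Leave alone.
- jar: Loose bystander: amber jar with black cap, 60 mm wide, 70 mm high; origin under its centre. Leave alone.
- tape_roll: Loose bystander: yellow ring-shaped tape roll lying flat, 84 mm across, 24 mm high; origin under its centre. Leave alone.
Not all that is in view belongs to the job. Leave any purple look-alike of the card alone.

How it is judged:
By the outcome, as a careful person would: the job done as asked, in the order asked, and still so for the second after the job is handed in, with the robot touching nothing.
It also fails if it takes over 62 s, if anything falls off the work surface, if the arm or the gripper's body presses on something with over 40 N, if the wrist force passes 120 N, or if a joint passes its speed limit or range.

## Working session

There is one attempt and no reset: what is moved stays moved. The work goes in short steps, Python scripts to look and compute and a tool call to move; the robot and the scene stay as the last step left them, time stands still between calls to the robot, and variables do not carry over. Pictures are saved under pics/ and viewed, at most 12 in all, crops included, and the job is handed in when it is done.

Besides the shell and the picture viewer there is one more tool, called after "Emit:" by a JSON object that holds its "method" and its "body". jog_arm: Moves the arm, as the interface text tells. Its arguments: {"type":"object","properties":{"steps":{"type":"array"},"newtons":{"type":"number"}},"required":["steps"]}

```bash
mkdir -p pics
python3 - <<'E'
from bench import *
import cv2
s=observe();print({k:(v if not hasattr(v,'tolist') else v.tolist()) for k,v in s.items()})
try: print(grip_point_offset)
except Exception as e: print(e)
for n in("top","scene"):
    im=get_image(n);cv2.imwrite(f"pics/{n}0.png",cv2.resize(im[:,:,::-1],(784,588),interpolation=cv2.INTER_CUBIC)); c=calibration(n);print(n,{k:v.tolist() for k,v in c.items() if hasattr(v,'tolist')})
print(calibration("wrist"))
E
```

```text
{'clock': 0.0, 'joints': [-1.277180777057962, 0.41190935764405673, -0.012730364995559611, 1.5970965613909547, 0.00559790404168002, 1.1342810065870876, -0.08221839600755705], 'joint_velocities': [-0.0006147414014323345, -0.0013226069604895451, 0.0012829695694040685, -0.00026652015604318886, -0.0015839802869000866, 0.0010861672911754352, -5.200335770815097e-05], 'tau': [-0.0013759548892267048, -60.063607692718506, 0.6814734265208244, -29.93981659412384, 0.0137234220164828, 0.011044371058233082, -1.3364541473492864e-05], 'eef_pos': [0.22111428351844534, 0.5841534368038609, 0.30302548034121163], 'eef_rot': [-9.540485165675625e-05, 0.1799115112323931, 0.9836824489209672, -0.0008238378722426739], 'force': [-0.14106822609580966, 0.05425232340284502, 0.3597620447317961], 'torque': [-0.03533622610494689, 0.006711555294424391, -0.01911510739910334], 'finger_force': 0.0, 'width': 0.08524386240888818}
0.0539
top {'mtx': [[442.03967459788925, 0.0, 271.5047929925497], [0.0, 442.03967459788925, 210.95727408148576], [0.0, 0.0, 1.0]], 'R': [[-0.01396276072428763, -0.9998822809083153, -0.0063612607666
[... 417 characters left out ...]
4143912, -0.5744429760672664, -0.7342673480735689], [-0.41272601803362885, 0.6075403659758243, -0.6786397702375436]], 't': [-0.3527068120140343, -0.2251944116164209, 1.5526718242202207]}
{'mtx': array([[324.92050976,   0.        , 279.63252425],
       [  0.        , 324.92050976, 217.77122002],
       [  0.        ,   0.        ,   1.        ]]), 'mount': array([[ 2.12266993e-04, -9.62666376e-01, -2.70690606e-01,
         6.90072380e-02],
       [ 9.99999973e-01,  2.31100954e-04, -3.77040437e-05,
         4.21502459e-04],
       [ 9.88532723e-05, -2.70690591e-01,  9.62666398e-01,
        -6.92099630e-02],
       [ 0.00000000e+00,  0.00000000e+00,  0.00000000e+00,
         1.00000000e+00]])}
```

View pics/top0.png

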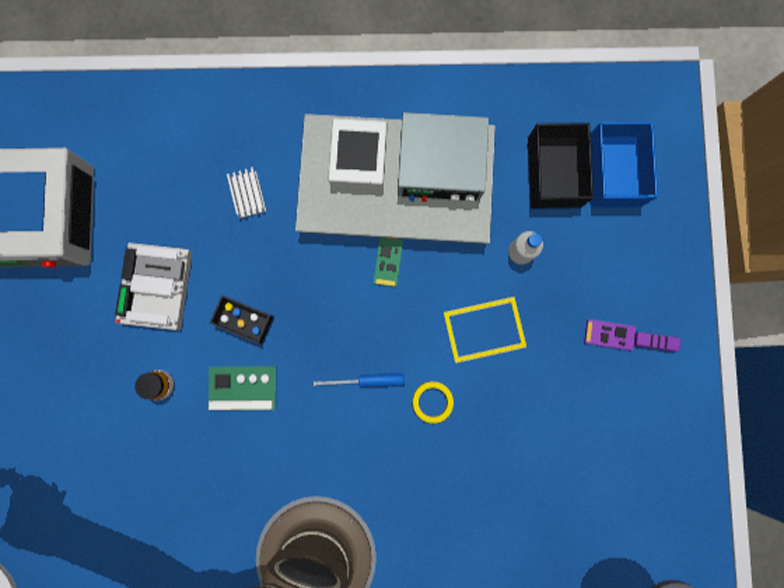

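View pics/scene0.png

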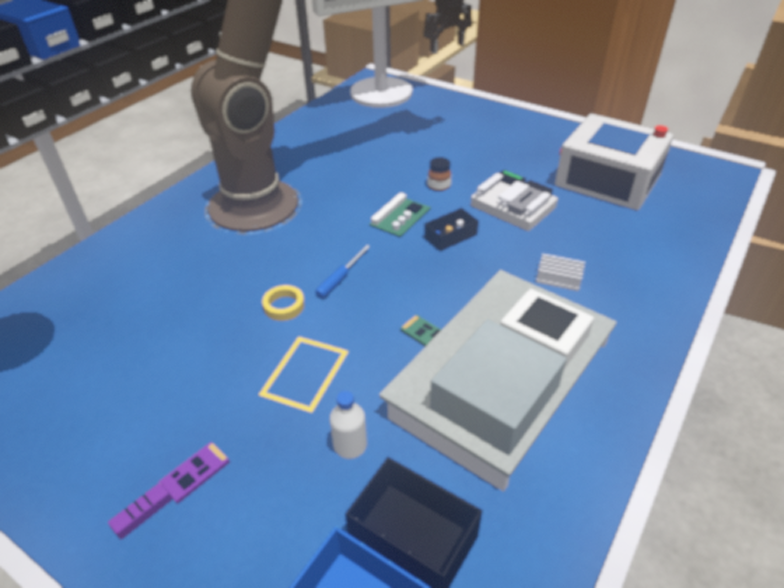

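The top view (pixels at 1.4× scale) shows these things:
- **Deck:** at about (152,287). Its open bay is the lower one, with the green strip at (122,300), and it opens to the right.
- **Bin:** at (242,321).
- **Yellow outline:** at (485,330).
- **Card:** the blade is at (388,262) and its brass edge at (386,284), pointing to the robot.

The scene view agrees with this layout. The purple look-alike is at (632,336).

```bash
cat > h.py <<'E'
from bench import *
import numpy as np, cv2
from scipy.spatial.transform import Rotation as Ro
def cam(name):
    """K, R, t (world->camera); for the wrist at its present pose."""
    c=calibration(name); K=np.array(c["mtx"])
    if name!="wrist": return K,np.array(c["R"]),np.array(c["t"])
    s=observe(); q=np.array(s["eef_rot"]); T=np.eye(4)
    T[:3,:3]=Ro.from_quat(q[[1,2,3,0]]).as_matrix(); T[:3,3]=s["eef_pos"]
    W=np.linalg.inv(T@np.array(c["mount"])); return K,W[:3,:3],W[:3,3]
def ray(C,uv,z):
    """pixels (N,2) -> world xy on plane z"""
    K,R,t=C; uv=np.atleast_2d(np.float64(uv)); d=np.c_[uv,np.ones(len(uv))]@np.linalg.inv(K).T@R
    o=-R.T@t; return (o+d*((z-o[2])/d[:,2])[:,None])[:,:2]
def proj(C,X):
    K,R,t=C; p=(np.atleast_2d(X)@R.T+t)@K.T; return p[:,:2]/p[:,2:]
def rect(C,mask,z,box=None):
    """min-area rectangle on plane z of the largest blob in a mask: centre, long, short, angle of long side (deg)"""
    m=np.uint8(mask)
    if box: b=np.zeros_like(m); x0,y0,x1,y1=box; b[y0:y1,x0:x1]=m[y0:y1,x0:x1]; m=b
    c=max(cv2.findContours(m,cv2.RETR_EXTERNAL,cv2.CHAIN_APPROX_NONE)[0],key=cv2.contourArea)[:,0]
    p=ray(C,c,z); (cx,cy),(w,h),a=cv2.minAreaRect(np.float32(p*1000))
    if w<h: w,h,a=h,w,a+90
    return np.round([cx,cy,w,h,a],1)
def me():
    s=observe(); q=np.array(s["eef_rot"]); M=Ro.from_quat(q[[1,2,3,0]]).as_matrix()
    print("t",round(s["clock"],2),"tcp",np.round(s["eef_pos"],4),"yaw of tool x, y",[round(np.degrees(np.arctan2(M[1,i],M[0,i])),2) for i in(0,1)],"F",np.round(s["force"],1),"w",round(s["width"],4))
    return M,np.array(s["eef_pos"])
def togo(xyz,yaw_y=None):
    """shift in tool axes to bring the TCP to xyz, twist to bring tool y to yaw_y (deg, mod 180)"""
    M,p=me(); d=M.T@(np.array(xyz)-p); a=np.degrees(np.arctan2(M[1,1],M[0,1]))
    tw=None if yaw_y is None else round(np.radians(-((yaw_y-a+90)%180-90)),4)
    print("dx dy dz",np.round(d,4),"twist",tw)
E
python3 - <<'E'
from h import *
im=cv2.imread("pics/top0.png"); im=cv2.resize(im,(560,420),interpolation=cv2.INTER_AREA)
C=cam("top"); h,s,v=cv2.split(cv2.cvtColor(im,cv2.COLOR_BGR2HSV)); me()
yel=(h>20)&(h<35)&(s>150)&(v>120)
b=lambda *a:[int(k/1.4) for k in a]
print("spot",rect(C,yel,0,b(435,290,535,368)))
print("tape",rect(C,yel,.024,b(405,375,460,430)))
print("bin",rect(C,v<60,.042,b(200,285,285,355)))
print("blade",rect(C,((h>40)&(h<85)&(s>60))|yel,.01,b(365,240,410,295)))
D=lambda *p:np.array(p)/1.4
print("deck",ray(C,D((127,243),(190,248),(182,331),(115,326)),.045).round(3).tolist())
print("strip",ray(C,D((122,300)),.045).round(3))
print("riser front",ray(C,D((297,231),(490,243)),.062).round(3).tolist())
print("screwdriver",ray(C,D((314,383),(404,380)),.01).round(3).tolist())
print("board",ray(C,D((209,367),(275,409)),.01).round(3).tolist())
print("bottle",ray(C,D((522,262)),.0).round(3),"jar",ray(C,D((155,386)),.03).round(3))
E
```

```text
t 0.1 tcp [0.2211 0.5842 0.3031] yaw of tool x, y [np.float64(159.28), np.float64(69.28)] F [ 0.1 -0.1  0.3] w 0.0852
spot [ 459.1 -357.4  152.6  106.1  101.7]
tape [ 310.5 -242.8   80.4   79.4   89.2]
bin [483.8 147.4 115.   58.7  66.9]
blade [ 605.  -155.4   99.9   48.3  171.2]
deck [[0.646, 0.386], [0.634, 0.255], [0.462, 0.268], [0.474, 0.406]]
strip [[0.527 0.393]]
riser front [[0.663, 0.03], [0.632, -0.364]]
screwdriver [[0.351, 0.002], [0.355, -0.185]]
board [[0.388, 0.221], [0.299, 0.083]]
bottle [[ 0.601 -0.442]] jar [[0.35  0.326]]
```

Emit:
{"method": "jog_arm", "body": {"steps": [{"dx":-0.425,"dy":-0.25,"twist":1.61,"fingers":1},{"dx":-0.425,"dy":-0.25,"twist":1.61},{"dx":-0.425,"dy":-0.25,"twist":1.61},{"dx":-0.425,"dy":-0.25,"twist":1.61},{"dx":-0.425,"dy":-0.25,"twist":1.61},{"dx":-0.425,"dy":-0.25,"twist":1.61},{"dx":-0.425,"dy":-0.25,"twist":1.61},{"dx":-0.425,"dy":-0.25,"twist":1.61},{"dx":-0.425,"dy":-0.25,"twist":1.61},{"dx":-0.425,"dy":-0.25,"twist":1.61},{"dx":-0.425,"dy":-0.25,"twist":1.61},{"dx":-0.425,"dy":-0.25,"twist":1.61}]}}

```text
invalid input
```

Run:
```python
from h import *
me(); C=cam("wrist"); im=get_image("wrist")[:,:,::-1]
cv2.imwrite("pics/w1.png",im); np.savez("w1.npz",K=C[0],R=C[1],t=C[2])
cv2.imwrite("pics/w1v.png",cv2.resize(im,(784,588),interpolation=cv2.INTER_CUBIC))
```

```text
t 0.1 tcp [0.2211 0.5842 0.3031] yaw of tool x, y [np.float64(159.28), np.float64(69.28)] F [ 0.1 -0.1  0.3] w 0.0852
```

View pics/w1v.png

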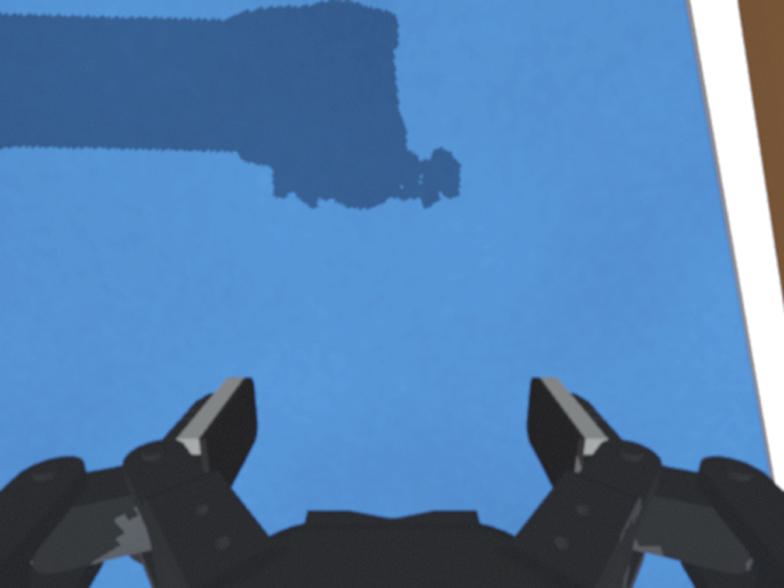

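The first move was refused, probably because each row needs all five keys. The picture shows only empty mat and the finger tips, at about (240,400) and (545,400). I'll resend it aimed a little nearer the bin.

Emit:
{"method": "jog_arm", "body": {"steps": [{"dx":-0.416,"dy":-0.339,"dz":0,"twist":1.61,"fingers":1},{"dx":-0.416,"dy":-0.339,"dz":0,"twist":1.61,"fingers":1},{"dx":-0.416,"dy":-0.339,"dz":0,"twist":1.61,"fingers":1},{"dx":-0.416,"dy":-0.339,"dz":0,"twist":1.61,"fingers":1},{"dx":-0.416,"dy":-0.339,"dz":0,"twist":1.61,"fingers":1},{"dx":-0.416,"dy":-0.339,"dz":0,"twist":1.61,"fingers":1},{"dx":-0.416,"dy":-0.339,"dz":0,"twist":1.61,"fingers":1},{"dx":-0.416,"dy":-0.339,"dz":0,"twist":1.61,"fingers":1},{"dx":-0.416,"dy":-0.339,"dz":0,"twist":1.61,"fingers":1},{"dx":-0.416,"dy":-0.339,"dz":0,"twist":1.61,"fingers":1},{"dx":-0.416,"dy":-0.339,"dz":0,"twist":1.61,"fingers":1},{"dx":-0.416,"dy":-0.339,"dz":0,"twist":1.61,"fingers":1}]}}

```text
clock: 1.65
eef_pos: [0.4897, 0.1216, 0.3037]
eef_rot: [-0.0, 0.833, 0.553, -0.0]
force: [-0.0, 0.3, 0.7]
width: 0.0855
finger_force: 0.0
```

Run:
```python
from h import *
me(); C=cam("wrist"); im=get_image("wrist")[:,:,::-1]
cv2.imwrite("pics/w1.png",im); np.savez("w1.npz",K=C[0],R=C[1],t=C[2])
cv2.imwrite("pics/w2v.png",cv2.resize(im,(784,588),interpolation=cv2.INTER_CUBIC))
```

```text
t 1.65 tcp [0.4897 0.1216 0.3037] yaw of tool x, y [np.float64(67.2), np.float64(-22.8)] F [-0.   0.3  0.7] w 0.0855
```

View pics/w2v.png

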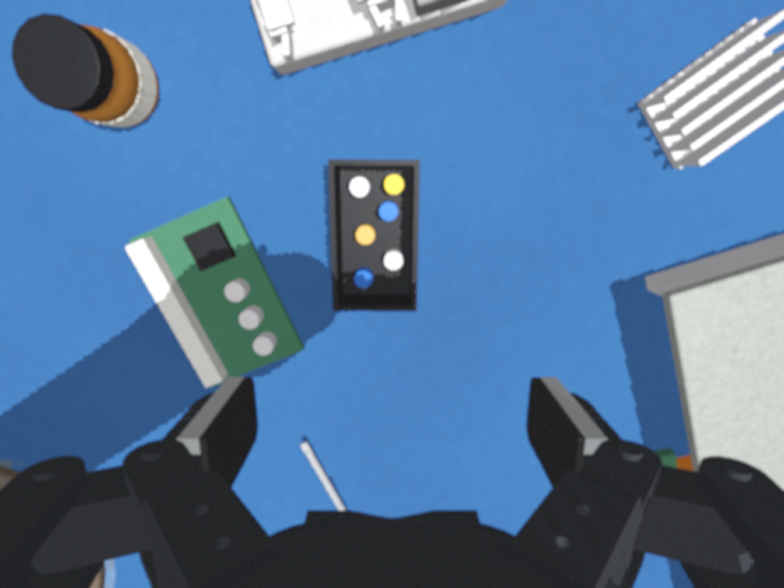

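The view shows the bin rim with outer corners near (329,160), (419,160), (416,310) and (332,310). The deck's front edge is at the top, and the board is at (215,290).

Run:
```python
from h import *
f=np.load("w1.npz"); C=(f["K"],f["R"],f["t"]); im=cv2.imread("pics/w1.png")
h,s,v=cv2.split(cv2.cvtColor(im,cv2.COLOR_BGR2HSV))
p=ray(C,np.array([(329,160),(419,160),(416,310),(332,310)])/1.4,.042); print(p.round(4).tolist(),p.mean(0),np.linalg.norm(np.diff(p,axis=0),axis=1))
r=rect(C,(s<110)&(v<130),.042,(225,105,310,235));print("bin",r)
togo([p.mean(0)[0],p.mean(0)[1],.16],r[4]-90)
```

```text
[[0.4804, 0.2127], [0.5379, 0.1885], [0.4955, 0.0888], [0.4367, 0.1134]] [0.48761149 0.15084129] [0.06242618 0.10840796 0.06367736]
bin [487.2 151.5 106.2  63.   67.2]
t 1.7 tcp [0.4898 0.1215 0.3038] yaw of tool x, y [np.float64(67.19), np.float64(-22.81)] F [0.8 0.3 0.3] w 0.0854
dx dy dz [ 0.0261 -0.0133  0.1438] twist -0.0002
```

Emit:
{"method": "jog_arm", "body": {"steps": [{"dx":0.026,"dy":-0.0135,"dz":0.06,"twist":0,"fingers":1},{"dx":0.026,"dy":-0.0135,"dz":0.12,"twist":0,"fingers":1},{"dx":0.026,"dy":-0.0135,"dz":0.17,"twist":0,"fingers":1},{"dx":0.026,"dy":-0.0135,"dz":0.205,"twist":0,"fingers":1},{"dx":0.026,"dy":-0.0135,"dz":0.224,"twist":0,"fingers":1},{"dx":0.026,"dy":-0.0135,"dz":0.224,"twist":0,"fingers":1},{"dx":0.026,"dy":-0.0135,"dz":0.224,"twist":0,"fingers":0},{"dx":0.026,"dy":-0.0135,"dz":0.224,"twist":0,"fingers":0},{"dx":0.026,"dy":-0.0135,"dz":0.224,"twist":0,"fingers":0},{"dx":0.026,"dy":-0.0135,"dz":0.224,"twist":0,"fingers":0}], "newtons": 40}}

```text
clock: 2.95
eef_pos: [0.4886, 0.1499, 0.081]
eef_rot: [-0.0, 0.834, 0.552, 0.001]
force: [-1.3, 0.5, 7.2]
width: 0.0632
finger_force: 46.0
```

Run:
```python
from h import *
for X in ([.47,-.1,.08],[.459,-.3574,.08]): togo(X,11.7)
```

```text
t 2.95 tcp [0.4886 0.1499 0.081 ] yaw of tool x, y [np.float64(67.05), np.float64(-22.95)] F [-1.3  0.5  7.2] w 0.0632
dx dy dz [-0.2374  0.0804  0.0006] twist -0.6048
t 2.95 tcp [0.4886 0.1499 0.081 ] yaw of tool x, y [np.float64(67.05), np.float64(-22.95)] F [-1.3  0.5  7.2] w 0.0632
dx dy dz [-4.787e-01  1.706e-01  3.000e-04] twist -0.6048
```

Emit:
{"method": "jog_arm", "body": {"steps": [{"dx":-0.02,"dy":0.007,"dz":0,"twist":0,"fingers":0},{"dx":-0.06,"dy":0.021,"dz":0,"twist":-0.05,"fingers":0},{"dx":-0.105,"dy":0.037,"dz":0,"twist":-0.1,"fingers":0},{"dx":-0.15,"dy":0.053,"dz":0,"twist":-0.17,"fingers":0},{"dx":-0.2,"dy":0.07,"dz":0,"twist":-0.24,"fingers":0},{"dx":-0.25,"dy":0.088,"dz":0,"twist":-0.31,"fingers":0},{"dx":-0.3,"dy":0.106,"dz":0,"twist":-0.38,"fingers":0},{"dx":-0.35,"dy":0.124,"dz":0,"twist":-0.45,"fingers":0},{"dx":-0.4,"dy":0.142,"dz":0,"twist":-0.52,"fingers":0},{"dx":-0.445,"dy":0.158,"dz":0,"twist":-0.575,"fingers":0},{"dx":-0.479,"dy":0.1706,"dz":0,"twist":-0.605,"fingers":0},{"dx":-0.479,"dy":0.1706,"dz":0,"twist":-0.605,"fingers":0}]}}

```text
clock: 4.45
eef_pos: [0.4574, -0.3628, 0.0811]
eef_rot: [0.002, 0.633, 0.774, -0.001]
force: [-0.4, -4.9, 6.8]
width: 0.0634
finger_force: 45.8
```

Run:
```python
from h import *
me(); C=cam("wrist"); im=get_image("wrist")[:,:,::-1]; im2=get_image("top")[:,:,::-1]
a=cv2.resize(im2[150:300,250:450],(533,400),interpolation=cv2.INTER_CUBIC)
cv2.imwrite("pics/w3.png",im); cv2.imwrite("pics/t3.png",im2); np.savez("w3.npz",K=C[0],R=C[1],t=C[2])
cv2.imwrite("pics/v3.png",np.hstack([cv2.resize(im,(400,300)),cv2.resize(a,(400,300))]))
```

```text
t 4.45 tcp [ 0.4574 -0.3628  0.0811] yaw of tool x, y [np.float64(101.43), np.float64(11.43)] F [-0.4 -4.9  6.8] w 0.0634
```

View pics/v3.png

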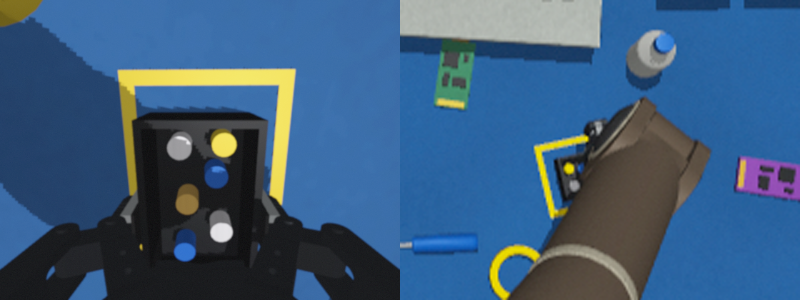

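The wrist view (left half) shows the bin inside the outline. The outline's outer corners are at (119,70) and (295,69), and the bin's far rim corners at about (135,119) and (267,119). The top view agrees, and the bystanders are untouched.

Run:
```python
from h import *
f=np.load("w3.npz"); C=(f["K"],f["R"],f["t"]); im=cv2.imread("pics/w3.png")
h,s,v=cv2.split(cv2.cvtColor(im,cv2.COLOR_BGR2HSV))
y=(h>20)&(h<33)&(s>150)&(v>90); y[:,:150]=0
# outer left/right edges rows 115..260, top edge cols 185..400
L=[(np.where(y[r,150:215])[0][0]+150-.5,r) for r in range(120,240,5) if y[r,150:215].any()]
Rr=[(np.where(y[r,370:425])[0][-1]+370.5,r) for r in range(120,240,5) if y[r,370:425].any()]
T=[(c,np.where(y[:140,c])[0][0]-.5) for c in range(185,400,8) if y[:140,c].any()]
def line(p):
    w=ray(C,p,0); return cv2.fitLine(np.float32(w*1000),cv2.DIST_HUBER,0,.01,.01).ravel()
l,r,t=line(L),line(Rr),line(T)
ang=[np.degrees(np.arctan2(q[1],q[0]))%180 for q in(l,r,t)];print(ang)
a=np.radians((ang[0]+ang[1]+ang[2]+90)/3 if ang[2]<90 else np.mean(ang[:2])); ax=np.array([np.cos(a),np.sin(a)]); ay=np.array([-ax[1],ax[0]])
print("across",l[2:]@ay,r[2:]@ay,"width",(l[2:]-r[2:])@ay, "top along",t[2:]@ax)
c=ay*((l[2:]+r[2:])@ay/2)+ax*(t[2:]@ax-76); print("spot centre",c,"deg",np.degrees(a))
d=(v<75)
print("rim",ray(C,np.array([(135,119),(267,118)])*1.4,.042)*1000)
me()
```

```text
[np.float32(101.67663), np.float32(101.791275), np.float32(10.709195)]
across -327.18823 -433.87115 width 106.68294 top along -365.74536
spot centre [ 460.28876 -357.8771 ] deg 101.39236
rim [[ 416.73426658 -313.65956269]
 [ 476.50845818 -301.10115237]]
t 4.55 tcp [ 0.4582 -0.3602  0.0811] yaw of tool x, y [np.float64(101.57), np.float64(11.57)] F [-0.6 -3.   5.9] w 0.0637
```

Emit:
{"method": "jog_arm", "body": {"steps": [{"dx":0,"dy":0,"dz":0,"twist":0,"fingers":1},{"dx":0,"dy":0,"dz":0,"twist":0,"fingers":1},{"dx":0,"dy":0,"dz":0,"twist":0,"fingers":1},{"dx":0,"dy":0,"dz":0,"twist":0,"fingers":1},{"dx":0,"dy":0,"dz":-0.04,"twist":0,"fingers":1},{"dx":0,"dy":0,"dz":-0.1,"twist":0,"fingers":1},{"dx":0,"dy":0,"dz":-0.16,"twist":0,"fingers":1}]}}

```text
clock: 5.42
eef_pos: [0.4579, -0.3578, 0.2413]
eef_rot: [-0.0, 0.631, 0.775, -0.0]
force: [1.0, 0.6, 0.8]
width: 0.0856
finger_force: 0.0
```

Run:
```python
from h import *
togo([.61,-.157,.24],81.2)
```

```text
t 5.42 tcp [ 0.4579 -0.3578  0.2413] yaw of tool x, y [np.float64(101.69), np.float64(11.69)] F [1.  0.6 0.8] w 0.0856
dx dy dz [0.1659 0.1897 0.0013] twist -1.2132
```

Emit:
{"method": "jog_arm", "body": {"steps": [{"dx":0.166,"dy":0.19,"dz":0,"twist":-1.213,"fingers":1},{"dx":0.166,"dy":0.19,"dz":0,"twist":-1.213,"fingers":1},{"dx":0.166,"dy":0.19,"dz":0,"twist":-1.213,"fingers":1},{"dx":0.166,"dy":0.19,"dz":0,"twist":-1.213,"fingers":1},{"dx":0.166,"dy":0.19,"dz":0,"twist":-1.213,"fingers":1},{"dx":0.166,"dy":0.19,"dz":0,"twist":-1.213,"fingers":1},{"dx":0.166,"dy":0.19,"dz":0,"twist":-1.213,"fingers":1},{"dx":0.166,"dy":0.19,"dz":0,"twist":-1.213,"fingers":1},{"dx":0.166,"dy":0.19,"dz":0,"twist":-1.213,"fingers":1}]}}

```text
clock: 6.55
eef_pos: [0.6105, -0.1572, 0.2398]
eef_rot: [-0.0, 0.078, 0.997, 0.0]
force: [-0.4, 1.0, 0.4]
width: 0.0852
finger_force: 0.0
```

Run:
```python
from h import *
me(); C=cam("wrist"); im=get_image("wrist")[:,:,::-1]
cv2.imwrite("pics/w4.png",im); np.savez("w4.npz",K=C[0],R=C[1],t=C[2])
h,s,v=cv2.split(cv2.cvtColor(im,cv2.COLOR_BGR2HSV))
m=(((h>35)&(h<90)&(s>50))|((h>12)&(h<35)&(s>80)))&(v>40)
print("card",rect(C,m,.01,(170,60,390,330)))
```

```text
t 6.55 tcp [ 0.6105 -0.1572  0.2398] yaw of tool x, y [np.float64(171.06), np.float64(81.06)] F [-0.4  1.   0.4] w 0.0852
card [ 613.4 -157.2  111.5   49.5  171. ]
```

View pics/w4.png

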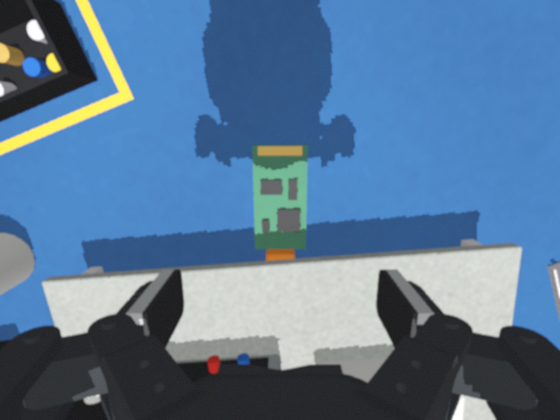

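The card's brass edge is at row 146 and its blade/handle junction at row 249, centred on column 280. The blade is fully clear of the riser front at row 262. Its axis is at 171°, in line with the tool.

Emit:
{"method": "jog_arm", "body": {"steps": [{"dx":0.0175,"dy":0,"dz":0.06,"twist":0,"fingers":1},{"dx":0.0175,"dy":0,"dz":0.11,"twist":0,"fingers":1},{"dx":0.0175,"dy":0,"dz":0.145,"twist":0,"fingers":1},{"dx":0.0175,"dy":0,"dz":0.162,"twist":0,"fingers":1},{"dx":0.0175,"dy":0,"dz":0.168,"twist":0,"fingers":1},{"dx":0.0175,"dy":0,"dz":0.168,"twist":0,"fingers":1},{"dx":0.0175,"dy":0,"dz":0.168,"twist":0,"fingers":0},{"dx":0.0175,"dy":0,"dz":0.168,"twist":0,"fingers":0},{"dx":0.0175,"dy":0,"dz":0.168,"twist":0,"fingers":0},{"dx":0.0175,"dy":0,"dz":0.168,"twist":0,"fingers":0},{"dx":0.0175,"dy":0,"dz":0.168,"twist":0,"fingers":0}], "newtons": 40}}

```text
clock: 7.98
eef_pos: [0.5938, -0.1545, 0.0732]
eef_rot: [0.001, 0.077, 0.997, -0.0]
force: [-0.9, -0.4, 5.6]
width: 0.0487
finger_force: 41.0
```

Emit:
{"method": "jog_arm", "body": {"steps": [{"dx":0.01,"dy":0,"dz":0,"twist":0,"fingers":0},{"dx":0.03,"dy":0,"dz":0,"twist":0,"fingers":0},{"dx":0.055,"dy":0,"dz":0,"twist":0,"fingers":0},{"dx":0.08,"dy":0,"dz":0,"twist":0,"fingers":0},{"dx":0.105,"dy":0,"dz":0,"twist":0,"fingers":0},{"dx":0.13,"dy":0,"dz":0,"twist":0,"fingers":0},{"dx":0.145,"dy":0,"dz":0,"twist":0,"fingers":0},{"dx":0.15,"dy":0,"dz":0,"twist":0,"fingers":0},{"dx":0.15,"dy":0,"dz":0,"twist":0,"fingers":0},{"dx":0.15,"dy":0,"dz":0,"twist":0,"fingers":1},{"dx":0.15,"dy":0,"dz":0,"twist":0,"fingers":1},{"dx":0.15,"dy":0,"dz":0,"twist":0,"fingers":1}]}}

```text
clock: 9.48
eef_pos: [0.4447, -0.1314, 0.0717]
eef_rot: [-0.0, 0.077, 0.997, 0.0]
force: [-0.9, -0.3, -0.1]
width: 0.0852
finger_force: 0.0
```

Emit:
{"method": "jog_arm", "body": {"steps": [{"dx":0,"dy":0,"dz":-0.03,"twist":0,"fingers":1},{"dx":-0.02,"dy":0,"dz":-0.08,"twist":0,"fingers":1},{"dx":-0.07,"dy":0,"dz":-0.12,"twist":0,"fingers":1},{"dx":-0.12,"dy":0,"dz":-0.14,"twist":0,"fingers":1},{"dx":-0.13,"dy":0,"dz":-0.14,"twist":0,"fingers":1},{"dx":-0.13,"dy":0,"dz":-0.14,"twist":0,"fingers":1}]}}

```text
clock: 10.22
eef_pos: [0.5729, -0.1511, 0.2107]
eef_rot: [-0.001, 0.077, 0.997, 0.0]
force: [-0.7, -0.1, -0.1]
width: 0.0852
finger_force: 0.0
```

Run:
```python
from h import *
me(); C=cam("wrist"); im=get_image("wrist")[:,:,::-1]
cv2.imwrite("pics/w5.png",im); np.savez("w5.npz",K=C[0],R=C[1],t=C[2])
h,s,v=cv2.split(cv2.cvtColor(im,cv2.COLOR_BGR2HSV))
g=((h>35)&(h<90)&(s>50)&(v>40))|((h>18)&(h<35)&(s>80)&(v>40)); o=(h<18)&(s>120)&(v>80)
print("blade",rect(C,g,.01,(170,0,390,330)));print("handle",rect(C,o,.024,(170,0,390,400)))
```

```text
t 10.22 tcp [ 0.5729 -0.1511  0.2107] yaw of tool x, y [np.float64(171.2), np.float64(81.2)] F [-0.7 -0.1 -0.1] w 0.0852
blade [ 462.4 -133.7   92.1   49.2  171.3]
handle [ 551.5 -147.2   87.1   26.4  171.1]
```

View pics/w5.png

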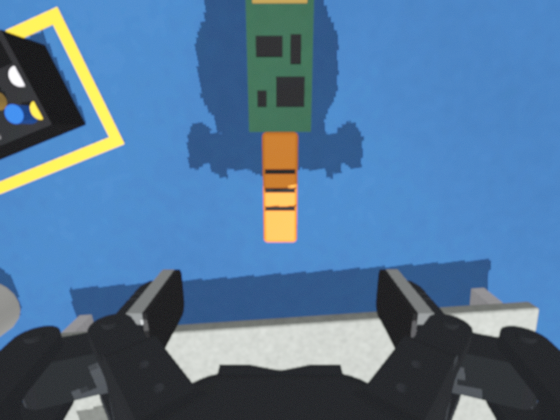

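The card is clear of the riser. The handle runs from (280,132) to (280,242) and its measured size matches 90 × 28 mm, so I'll grip it at its centre.

Emit:
{"method": "jog_arm", "body": {"steps": [{"dx":0.021,"dy":0.0005,"dz":0.05,"twist":0,"fingers":1},{"dx":0.021,"dy":0.0005,"dz":0.1,"twist":0,"fingers":1},{"dx":0.021,"dy":0.0005,"dz":0.128,"twist":0,"fingers":1},{"dx":0.021,"dy":0.0005,"dz":0.136,"twist":0,"fingers":1},{"dx":0.021,"dy":0.0005,"dz":0.136,"twist":0,"fingers":1},{"dx":0.021,"dy":0.0005,"dz":0.136,"twist":0,"fingers":-0.9},{"dx":0.021,"dy":0.0005,"dz":0.136,"twist":0,"fingers":-0.9},{"dx":0.021,"dy":0.0005,"dz":0.136,"twist":0,"fingers":-0.9},{"dx":0.021,"dy":0.0005,"dz":0.136,"twist":0,"fingers":-0.9},{"dx":0.021,"dy":0.0005,"dz":0.136,"twist":0,"fingers":-0.9},{"dx":0.021,"dy":0.0005,"dz":0.136,"twist":0,"fingers":-0.9}], "newtons": 70}}

```text
clock: 11.65
eef_pos: [0.5533, -0.1477, 0.0768]
eef_rot: [0.001, 0.077, 0.997, -0.0]
force: [-0.6, 0.3, 5.6]
width: 0.0265
finger_force: 70.6
```

Run:
```python
from h import *
togo([.585,.225,.28],-4.3)
```

```text
t 11.65 tcp [ 0.5533 -0.1477  0.0768] yaw of tool x, y [np.float64(171.19), np.float64(81.19)] F [-0.6  0.3  5.6] w 0.0265
dx dy dz [ 0.0255  0.3732 -0.2033] twist 1.4921
```

Emit:
{"method": "jog_arm", "body": {"steps": [{"dx":0,"dy":0,"dz":-0.05,"twist":0,"fingers":-0.9},{"dx":0,"dy":0,"dz":-0.11,"twist":0,"fingers":-0.9},{"dx":0,"dy":0.02,"dz":-0.17,"twist":0.1,"fingers":-0.9},{"dx":0.005,"dy":0.06,"dz":-0.205,"twist":0.28,"fingers":-0.9},{"dx":0.01,"dy":0.11,"dz":-0.205,"twist":0.46,"fingers":-0.9},{"dx":0.015,"dy":0.16,"dz":-0.205,"twist":0.64,"fingers":-0.9},{"dx":0.02,"dy":0.21,"dz":-0.205,"twist":0.82,"fingers":-0.9},{"dx":0.025,"dy":0.26,"dz":-0.205,"twist":1.0,"fingers":-0.9},{"dx":0.025,"dy":0.31,"dz":-0.205,"twist":1.18,"fingers":-0.9},{"dx":0.025,"dy":0.355,"dz":-0.205,"twist":1.36,"fingers":-0.9},{"dx":0.025,"dy":0.373,"dz":-0.205,"twist":1.492,"fingers":-0.9},{"dx":0.025,"dy":0.373,"dz":-0.205,"twist":1.492,"fingers":-0.9}]}}

```text
clock: 13.15
eef_pos: [0.5846, 0.2267, 0.2803]
eef_rot: [-0.0, 0.732, 0.682, -0.0]
force: [-0.7, -0.4, -1.9]
width: 0.0266
finger_force: 69.7
```

Emit:
{"method": "jog_arm", "body": {"steps": [{"dx":0,"dy":0,"dz":0,"twist":0,"fingers":-0.9},{"dx":0,"dy":0,"dz":0,"twist":0,"fingers":-0.9}]}}

```text
clock: 13.4
eef_pos: [0.5854, 0.223, 0.281]
eef_rot: [0.0, 0.733, 0.68, -0.0]
force: [0.4, 0.6, -1.4]
width: 0.0264
finger_force: 69.7
```

Run:
```python
from h import *
me(); C=cam("wrist"); im=get_image("wrist")[:,:,::-1]
cv2.imwrite("pics/w6.png",im); np.savez("w6.npz",K=C[0],R=C[1],t=C[2])
cv2.imwrite("pics/w6v.png",cv2.resize(im,(784,588),interpolation=cv2.INTER_CUBIC))
```

```text
t 13.4 tcp [0.5854 0.223  0.281 ] yaw of tool x, y [np.float64(85.67), np.float64(-4.33)] F [ 0.4  0.6 -1.4] w 0.0264
```

View pics/w6v.png

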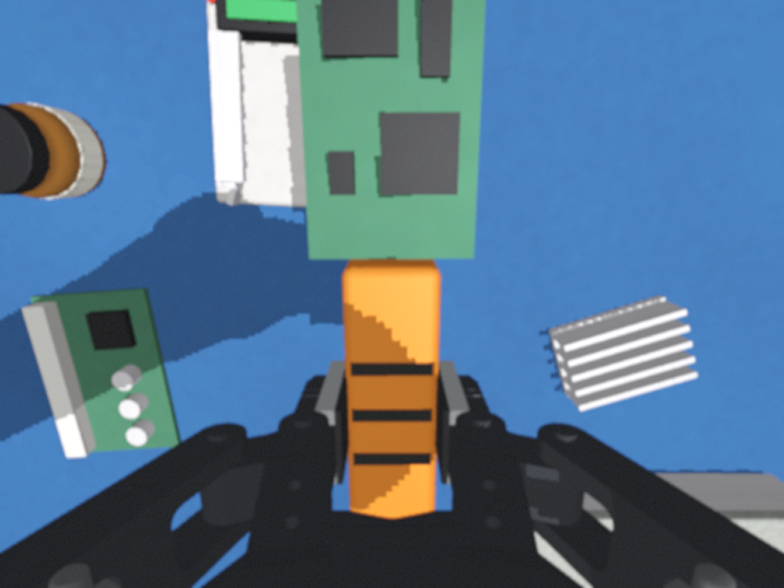

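The blade hides most of the bay: its near corners are at (308,258) and (475,258), and only the deck's left part shows at (215–305, 0–205). The card sits centred and straight in the grip. I'll shift sideways for a clear view of the bay.

Emit:
{"method": "jog_arm", "body": {"steps": [{"dx":0,"dy":0.03,"dz":0,"twist":0,"fingers":-0.9},{"dx":0,"dy":0.075,"dz":0,"twist":0,"fingers":-0.9},{"dx":0,"dy":0.085,"dz":0,"twist":0,"fingers":-0.9},{"dx":0,"dy":0.085,"dz":0,"twist":0,"fingers":-0.9},{"dx":0,"dy":0.085,"dz":0,"twist":0,"fingers":-0.9}]}}

```text
clock: 14.08
eef_pos: [0.669, 0.2186, 0.2809]
eef_rot: [-0.0, 0.733, 0.68, -0.0]
force: [-0.8, 0.6, -0.8]
width: 0.0267
finger_force: 69.8
```

Run:
```python
from h import *
f=np.load("w6.npz"); C=(f["K"],f["R"],f["t"]); M=np.array(calibration("wrist")["mount"])
Ct=(C[0],np.linalg.inv(M)[:3,:3],np.linalg.inv(M)[:3,3])   # tool frame camera
print("blade in tool frame",ray(Ct,np.array([(308,258),(475,258),(300,30),(486,30)])/1.4,.0668).round(4).tolist())
me(); C=cam("wrist"); im=get_image("wrist")[:,:,::-1]
cv2.imwrite("pics/w7.png",im); np.savez("w7.npz",K=C[0],R=C[1],t=C[2])
cv2.imwrite("pics/w7v.png",cv2.resize(im[:220,:300],None,fx=2.6,fy=2.6,interpolation=cv2.INTER_CUBIC))
```

```text
blade in tool frame [[0.0455, -0.0255], [0.0455, 0.0249], [0.1066, -0.0246], [0.1066, 0.0248]]
t 14.07 tcp [0.669  0.2186 0.2809] yaw of tool x, y [np.float64(85.74), np.float64(-4.26)] F [-0.8  0.6 -0.8] w 0.0267
```

View pics/w7v.png

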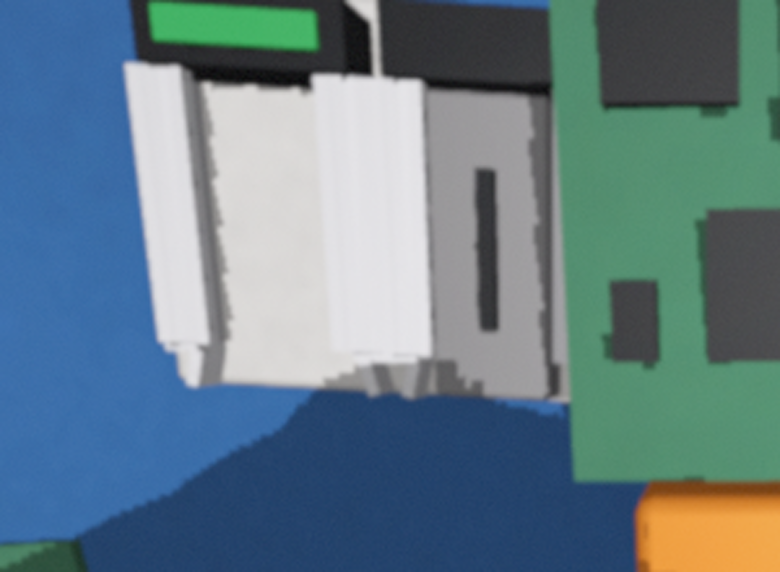

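The open bay is clear now (2.6× crop). The left lip's inner edge runs (190,68)–(208,345) and the right lip's (313,78)–(333,352). The floor's front edge runs from about (215,383) to (325,389), and the connector face is near row 80.

Run:
```python
from h import *
f=np.load("w7.npz"); C=(f["K"],f["R"],f["t"])
P=lambda p,z:ray(C,np.array(p)/2.6,z)*1000
L=P([(190,68),(208,345)],.051);R=P([(313,78),(333,352)],.051);F=P([(215,383),(325,389)],.03);Fd=P([(195,386),(565,401)],.03)
K=P([(205,84),(310,88)],.04); Ko=P([(196,84),(310,88)],.03); Pt=P([(127,65),(158,345),(425,80),(432,358)],.051)
g=lambda a:np.degrees(np.arctan2(*(a[1]-a[0])[::-1]))
print("L",L.round(1).tolist(),g(L)%180,"R",R.round(1).tolist(),g(R)%180,"front",F.round(1).tolist(),g(F)+90,"frontlong",g(Fd)+90)
print("guide outer",Pt.round(1).tolist())
a=np.radians(85.7); ux=np.array([np.cos(a),np.sin(a)]); uy=np.array([-ux[1],ux[0]])
print("in deck axes: L",(L@uy),"R",R@uy,"lip start",L[:,:]@ux,R@ux,"front",F@ux,Fd@ux,"conn",K@ux,Ko@ux,"guides",Pt@uy)
```

```text
L [[510.5, 379.1], [495.8, 295.4]] 80.10019192748597 R [[548.6, 373.5], [538.1, 289.9]] 82.84262416808124 front [[482.7, 282.3], [523.0, 277.1]] 82.67265442045357 frontlong 83.46574870293549
guide outer [[490.8, 381.4], [478.7, 296.7], [583.9, 370.3], [571.7, 285.4]]
in deck axes: L [-480.59656766 -472.30122165] R [-519.06119731 -514.86358426] lip start [416.33786454 331.73246306] [413.54663113 329.44635598] front [317.70365607 315.55856841] [316.60510198 311.25238283] conn [414.5642135  413.41232813] [417.05674815 415.87008571] guides [-460.86380187 -455.15764374 -554.46547356 -548.68481446]
```

Run:
```python
from h import *
f=np.load("w7.npz"); C=(f["K"],f["R"],f["t"]); g=cv2.cvtColor(cv2.imread("pics/w7.png"),cv2.COLOR_BGR2GRAY)[:165,:222]
S=cv2.createLineSegmentDetector().detect(g)[0][:,0]
for s in sorted(S,key=lambda s:-np.hypot(s[2]-s[0],s[3]-s[1])):
    if np.hypot(s[2]-s[0],s[3]-s[1])<22: break
    w=ray(C,s.reshape(2,2),.051)*1000; a=np.degrees(np.arctan2(*(w[1]-w[0])[::-1]))%180
    print((s*2.6).round().astype(int).tolist(),"ang",a.round(2),"len",np.linalg.norm(w[1]-w[0]).round(1),w.round(1).tolist())
```

```text
[550, 8, 552, 356] ang 82.85 len 104.9 [[625.9, 387.1], [612.8, 283.1]]
[122, 63, 156, 339] ang 82.62 len 84.3 [[489.5, 382.1], [478.6, 298.5]]
[429, 350, 419, 73] ang 82.38 len 84.8 [[571.2, 288.3], [582.4, 372.3]]
[569, 395, 557, 125] ang 85.48 len 85.1 [[617.1, 269.5], [623.7, 354.3]]
[209, 340, 180, 73] ang 82.75 len 81.8 [[496.7, 296.9], [507.0, 378.0]]
[203, 86, 229, 337] ang 82.75 len 76.9 [[513.2, 373.9], [503.5, 297.5]]
[541, 304, 529, 141] ang 86.89 len 50.3 [[611.5, 300.2], [614.2, 350.4]]
[154, 39, 314, 49] ang 172.72 len 49.7 [[501.3, 387.9], [550.6, 381.6]]
[310, 8, 154, 2] ang 173.82 len 48.2 [[551.8, 392.6], [503.9, 397.8]]
[477, 327, 473, 171] ang 82.68 len 48.9 [[588.9, 294.6], [595.1, 343.0]]
[495, 171, 498, 327] ang 82.71 len 48.9 [[602.0, 342.5], [595.8, 294.0]]
[427, 77, 544, 82] ang 173.26 len 37.0 [[584.7, 371.2], [621.5, 366.8]]
[544, 95, 427, 88] ang 172.86 len 37.1 [[621.1, 363.4], [584.3, 368.0]]
[431, 2, 541, 6] ang 174.18 len 34.2 [[589.3, 391.5], [623.3, 388.0]]
[193, 63, 304, 70] ang 172.85 len 34.6 [[511.8, 380.3], [546.2, 376.0]]
[305, 88, 196, 80] ang 172.28 len 34.1 [[545.4, 371.0], [511.6, 375.5]]
[417, 78, 313, 72] ang 172.31 len 32.8 [[581.6, 370.9], [549.1, 375.3]]
[547, 392, 537, 310] ang 89.58 len 27.2 [[609.7, 271.2], [609.9, 298.4]]
[216, 381, 288, 384] ang 173.4 len 24.7 [[495.8, 283.4], [520.3, 280.5]]
[381, 70, 376, 1] ang 84.31 len 19.0 [[570.6, 374.1], [572.5, 393.0]]
[500, 395, 562, 411] ang 161.23 len 21.9 [[593.3, 271.1], [614.1, 264.0]]
[407, 397, 470, 391] ang 0.68 len 22.0 [[561.0, 273.0], [582.9, 273.3]]
```

Run:
```python
from h import *
togo([.4944,.1138,.109],-7.3)
```

```text
t 14.12 tcp [0.669  0.2188 0.2811] yaw of tool x, y [np.float64(85.75), np.float64(-4.25)] F [ 0.1  1.1 -2. ] w 0.0265
dx dy dz [-0.1177 -0.1663  0.1722] twist 0.0533
```

Emit:
{"method": "jog_arm", "body": {"steps": [{"dx":-0.03,"dy":-0.04,"dz":0,"twist":0.01,"fingers":-0.9},{"dx":-0.065,"dy":-0.09,"dz":0,"twist":0.03,"fingers":-0.9},{"dx":-0.1,"dy":-0.14,"dz":0.01,"twist":0.05,"fingers":-0.9},{"dx":-0.1177,"dy":-0.1663,"dz":0.03,"twist":0.0533,"fingers":-0.9},{"dx":-0.1177,"dy":-0.1663,"dz":0.07,"twist":0.0533,"fingers":-0.9},{"dx":-0.1177,"dy":-0.1663,"dz":0.115,"twist":0.0533,"fingers":-0.9},{"dx":-0.1177,"dy":-0.1663,"dz":0.15,"twist":0.0533,"fingers":-0.9},{"dx":-0.1177,"dy":-0.1663,"dz":0.168,"twist":0.0533,"fingers":-0.9},{"dx":-0.1177,"dy":-0.1663,"dz":0.172,"twist":0.0533,"fingers":-0.9},{"dx":-0.1177,"dy":-0.1663,"dz":0.172,"twist":0.0533,"fingers":-0.9},{"dx":-0.1177,"dy":-0.1663,"dz":0.172,"twist":0.0533,"fingers":-0.9}]}}

```text
clock: 15.5
eef_pos: [0.4959, 0.1138, 0.11]
eef_rot: [0.0, 0.751, 0.66, 0.001]
force: [-0.3, -0.6, -1.1]
width: 0.0265
finger_force: 69.8
```

Run:
```python
from h import *
togo([.5096,.2329,.109],-7.3); C=cam("wrist"); im=get_image("wrist")[:,:,::-1]
T=get_image("top")[:,:,::-1]; T=cv2.resize(T[150:255,60:200],(373,280),interpolation=cv2.INTER_CUBIC)
cv2.imwrite("pics/w8.png",im); np.savez("w8.npz",K=C[0],R=C[1],t=C[2])
W=cv2.resize(im[:280,100:520],(420,280)); cv2.imwrite("pics/w8v.png",np.hstack([W,T]))
# where the bay should appear
b=np.array([.5154,.2780]); u=np.array([.1271,.9919]); n=np.array([-.9919,.1271])
X=[np.r_[b+u*x+n*y,z] for x,y,z in((.015,.021,.051),(.015,-.021,.051),(0,.029,.03),(0,-.029,.03))]
print((proj(C,np.array(X))-[100,0]).round())
```

```text
t 15.5 tcp [0.4959 0.1138 0.11  ] yaw of tool x, y [np.float64(82.66), np.float64(-7.34)] F [-0.3 -0.6 -1.1] w 0.0265
dx dy dz [ 0.1199 -0.0016  0.0011] twist -0.0007
[[ 102. -275.]
 [ 248. -275.]
 [  96. -150.]
 [ 256. -149.]]
```

View pics/w8v.png

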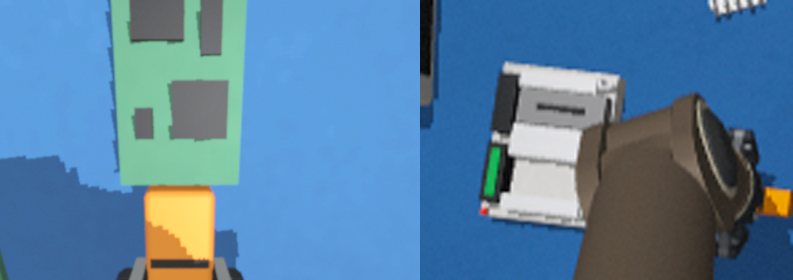

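The wrist view shows the card straight in the grip, but the deck is out of its view. The top view shows the bay mouth clear. I'll let the arm settle before inserting.

Emit:
{"method": "jog_arm", "body": {"steps": [{"dx":0,"dy":0,"dz":0,"twist":0,"fingers":-0.9},{"dx":0,"dy":0,"dz":0,"twist":0,"fingers":-0.9}]}}

```text
clock: 15.85
eef_pos: [0.4955, 0.1135, 0.1091]
eef_rot: [0.0, 0.751, 0.66, 0.0]
force: [0.8, 0.4, -1.6]
width: 0.0261
finger_force: 69.8
```

Run:
```python
from h import *
togo([.5096,.2329,.109],-7.3)
```

```text
t 15.85 tcp [0.4955 0.1135 0.1091] yaw of tool x, y [np.float64(82.65), np.float64(-7.35)] F [ 0.8  0.4 -1.6] w 0.0261
dx dy dz [ 1.202e-01 -1.300e-03  1.000e-04] twist -0.0009
```

Emit:
{"method": "jog_arm", "body": {"steps": [{"dx":0,"dy":-0.0013,"dz":0,"twist":0,"fingers":-0.9},{"dx":0.008,"dy":-0.0013,"dz":0,"twist":0,"fingers":-0.9},{"dx":0.016,"dy":-0.0013,"dz":0,"twist":0,"fingers":-0.9},{"dx":0.024,"dy":-0.0013,"dz":0,"twist":0,"fingers":-0.9},{"dx":0.032,"dy":-0.0013,"dz":0,"twist":0,"fingers":-0.9},{"dx":0.04,"dy":-0.0013,"dz":0,"twist":0,"fingers":-0.9},{"dx":0.046,"dy":-0.0013,"dz":0,"twist":0,"fingers":-0.9},{"dx":0.05,"dy":-0.0013,"dz":0,"twist":0,"fingers":-0.9},{"dx":0.05,"dy":-0.0013,"dz":0,"twist":0,"fingers":-0.9}]}}

```text
clock: 16.98
eef_pos: [0.5005, 0.1635, 0.1089]
eef_rot: [-0.0, 0.751, 0.66, 0.0]
force: [0.4, 0.0, -2.0]
width: 0.0266
finger_force: 69.8
```

Run:
```python
from h import *
togo([.5096,.2329,.109],-7.3); s=observe(); print(np.round(s["torque"],2))
```

```text
t 16.98 tcp [0.5005 0.1635 0.1089] yaw of tool x, y [np.float64(82.67), np.float64(-7.33)] F [ 0.4  0.  -2. ] w 0.0266
dx dy dz [ 0.07    0.0002 -0.0001] twist -0.0005
[-0.14 -0.    0.  ]
```

No contact force so far, so I'll push on to just short of home.

Emit:
{"method": "jog_arm", "body": {"steps": [{"dx":0.01,"dy":0,"dz":0,"twist":0,"fingers":-0.9},{"dx":0.02,"dy":0,"dz":0,"twist":0,"fingers":-0.9},{"dx":0.03,"dy":0,"dz":0,"twist":0,"fingers":-0.9},{"dx":0.04,"dy":0,"dz":0,"twist":0,"fingers":-0.9},{"dx":0.05,"dy":0,"dz":0,"twist":0,"fingers":-0.9},{"dx":0.058,"dy":0,"dz":0,"twist":0,"fingers":-0.9},{"dx":0.063,"dy":0,"dz":0,"twist":0,"fingers":-0.9},{"dx":0.065,"dy":0,"dz":0,"twist":0,"fingers":-0.9},{"dx":0.065,"dy":0,"dz":0.001,"twist":0,"fingers":-0.9},{"dx":0.065,"dy":0,"dz":0.0015,"twist":0,"fingers":-0.9}]}}

```text
clock: 18.23
eef_pos: [0.5088, 0.2273, 0.1073]
eef_rot: [0.0, 0.751, 0.66, -0.0]
force: [-0.6, -0.0, -1.7]
width: 0.0267
finger_force: 69.8
```

Run:
```python
from h import *
togo([.5096,.2329,.109],-7.3); s=observe(); print(np.round(s["torque"],2))
```

```text
t 18.23 tcp [0.5088 0.2273 0.1073] yaw of tool x, y [np.float64(82.62), np.float64(-7.38)] F [-0.6 -0.  -1.7] w 0.0267
dx dy dz [ 0.0056  0.0001 -0.0017] twist -0.0013
[-0.12  0.02 -0.03]
```

Emit:
{"method": "jog_arm", "body": {"steps": [{"dx":0.002,"dy":0,"dz":0,"twist":0,"fingers":-0.9},{"dx":0.004,"dy":0,"dz":0,"twist":0,"fingers":-0.9},{"dx":0.006,"dy":0,"dz":0,"twist":0,"fingers":-0.9},{"dx":0.008,"dy":0,"dz":0,"twist":0,"fingers":-0.9},{"dx":0.01,"dy":0,"dz":0,"twist":0,"fingers":-0.9},{"dx":0.01,"dy":0,"dz":0,"twist":0,"fingers":-0.9}]}}

```text
clock: 18.98
eef_pos: [0.5095, 0.234, 0.1068]
eef_rot: [0.001, 0.752, 0.659, -0.003]
force: [-2.0, -10.4, 2.6]
width: 0.0265
finger_force: 70.4
```

Run:
```python
from h import *
togo([.5096,.2329,.1068],-7.3); s=observe(); print(np.round(s["torque"],2))
```

```text
t 18.98 tcp [0.5095 0.234  0.1068] yaw of tool x, y [np.float64(82.51), np.float64(-7.49)] F [ -2.  -10.4   2.6] w 0.0265
dx dy dz [-0.0011  0.0003  0.    ] twist -0.0034
[-2.07  0.43  0.05]
```

Emit:
{"method": "jog_arm", "body": {"steps": [{"dx":0.002,"dy":0,"dz":0,"twist":0,"fingers":-0.9},{"dx":0.003,"dy":0,"dz":0,"twist":0,"fingers":-0.9},{"dx":0.003,"dy":0,"dz":0,"twist":0,"fingers":-0.9}]}}

```text
clock: 19.35
eef_pos: [0.5095, 0.2343, 0.1066]
eef_rot: [0.002, 0.752, 0.659, -0.005]
force: [-3.3, -17.7, 6.0]
width: 0.0264
finger_force: 71.0
```

Emit:
{"method": "jog_arm", "body": {"steps": [{"dx":-0.003,"dy":0,"dz":0,"twist":0,"fingers":-0.9},{"dx":-0.005,"dy":0,"dz":0,"twist":0,"fingers":-0.9},{"dx":-0.005,"dy":0,"dz":0,"twist":0,"fingers":0},{"dx":-0.005,"dy":0,"dz":0,"twist":0,"fingers":0},{"dx":-0.005,"dy":0,"dz":0,"twist":0,"fingers":0},{"dx":-0.005,"dy":0,"dz":0,"twist":0,"fingers":0},{"dx":-0.005,"dy":0,"dz":-0.03,"twist":0,"fingers":0},{"dx":-0.005,"dy":0,"dz":-0.08,"twist":0,"fingers":0},{"dx":-0.02,"dy":0,"dz":-0.13,"twist":0,"fingers":0},{"dx":-0.05,"dy":0,"dz":-0.16,"twist":0,"fingers":0.5},{"dx":-0.05,"dy":0,"dz":-0.16,"twist":0,"fingers":0.5},{"dx":-0.05,"dy":0,"dz":-0.16,"twist":0,"fingers":0.5}]}}

```text
clock: 20.85
eef_pos: [0.5038, 0.1915, 0.267]
eef_rot: [-0.0, 0.751, 0.66, 0.0]
force: [-1.1, 0.3, -0.2]
width: 0.064
finger_force: 0.0
```

Run:
```python
from h import *
me(); C=cam("wrist"); im=get_image("wrist")[:,:,::-1]; T=get_image("top")[:,:,::-1]
cv2.imwrite("pics/w9.png",im); cv2.imwrite("pics/t9.png",T); np.savez("w9.npz",K=C[0],R=C[1],t=C[2])
cv2.imwrite("pics/v9.png",np.vstack([cv2.resize(im[:270,90:470],(600,426)),np.hstack([cv2.resize(T[150:290,60:200],(174,174)),cv2.resize(T[140:320,200:560],(426,174))])]))
b=np.array([.5154,.2780]); u=np.array([.1271,.9919]); n=np.array([-.9919,.1271])
h,s,v=cv2.split(cv2.cvtColor(im,cv2.COLOR_BGR2HSV))
r=rect(C,(h<18)&(s>120)&(v>80),.054,(170,60,390,400)); print("handle",r)
d=r[:2]/1000-b; print("handle centre in bay frame mm",(d@u*1000).round(1),(d@n*1000).round(1))
```

```text
t 20.85 tcp [0.5038 0.1915 0.267 ] yaw of tool x, y [np.float64(82.66), np.float64(-7.34)] F [-1.1  0.3 -0.2] w 0.064
handle [508.9 234.5  87.1  27.   82.7]
handle centre in bay frame mm -44.0 0.9
```

View pics/v9.png

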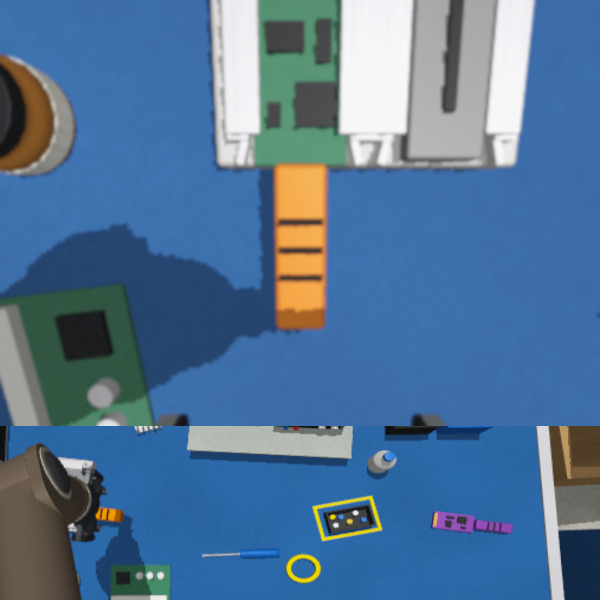

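The card's blade/handle junction is flush with the deck front at (300,165), so it is fully home and flat. The bin sits inside the outline and lined up with it, and the gripper is clear.

```bash
python3 -c "
from bench import *
print(finish_job())"
```

```text
the job is handed in; nothing more can be done
None
```

The job is handed in at about 21 s of the 62 s allowed: the bin is inside the yellow outline and lined up with it, the card is fully home against the connector and let go, and no bystander was touched.

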